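# Set half light for the blank inspection

### The job

Get this tray of coin blanks ready for the inspector. First swing the nest's keeper bar shut until it snaps fully home in its catch, so that the tray cannot slide out; only then take the handle on the lamp's sprung shutter, slide the shutter to half open and keep it there. The shutter springs shut when let go, so finish while still holding its handle at half; leave the keeper shut, and do not shift the tray or the other things on the bench.

Things in the scene. Friction and masses are not known exactly. Their poses are not given: they have to be found in the camera images.
- nest: Inspection nest, bolted down: aluminium plate 270 (x) x 235 (y) x 10 mm high with steel rails, 24 mm high over the bench, on three sides of the tray; its +y side is open for loading and is closed by the keeper bar. Origin: centre of the plate's underside, on the bench; z up.
- keeper (a joint): Angle of the keeper bar about its upright pin, rad. 0 = shut: along the nest's own +x, across the open side, against its stop; grows as it swings outwards (counter-clockwise from above), to 1.5 at most. Starts open; stays where it is left (friction 0.04 N m). Near 0.05 rad its tongue meets a sprung ball (about 5 N at the tip), which then keeps it shut within 0.015 rad.
- keeper_hinge (a point): On the keeper's hinge pin, at (-115, +95) mm from the nest's origin, at the bar's underside, 16 mm above the bench. The point turns with the bar: its x axis runs along the bar to the free end. Steel bar 12 mm wide, 14 mm high (top 30 mm above the bench), ending in a 25 mm wide forked tongue 237 mm from the pin.
- keeper_post (a point): Top centre of the keeper's upright black hand post, 185 mm from the hinge pin along the bar, 85 mm above the bench. The post is round, 14 mm across, and stands 55 mm up from the bar.
- tray: White plastic tray, 200 (x) x 180 (y) x 24 mm, with rows of 32 mm brass-coloured blanks, loose in the nest with a few mm of play; its rim is 34 mm above the bench. About 0.9 kg. Origin: centre of its underside. Not to be moved.
- lamp: Bar lamp on the nest's -y side, bolted down: finned aluminium housing 240 (x) x 96 (y) mm, top 110 mm above the bench, window facing its own +y, to the tray. On top: a white scale strip (nine ticks, the longest, in the middle, is half open) and, towards +x, the spring barrel (15 mm thick, top 127 mm above the bench). Origin: on the bench below the housing; x along the housing.
- shutter (a joint): Travel of the lamp's shutter (a steel plate over its window) along the lamp's +x, m. 0 = closed (the start), 0.04 = half open, 0.08 = fully open, against the stop. The spring's closing force rises from 4 N at closed by 0.18 N per mm: about 11 N at half, 18 N fully open; sliding friction 0.8 N.
- shutter_handle (a point): Black upright handle of the shutter (solid shutter_c0), on top of the lamp: 14 mm thick (along the lamp's x, the way it slides) x 30 mm (y) x 46 mm high. This point: top centre, 161 mm above the bench; with the shutter closed it is at (-50, +18) mm from the lamp's origin. Nothing near it is higher than 127 mm above the bench.
- loupe: Folding loupe lying on the bench, 68 x 34 mm, 22 mm high; bystander.
- coin_tube: Clear tube of blanks, 42 mm across, 74 mm high; bystander, standing.
- blank: Single loose blank lying on the bench on the robot's side of the nest, 32 mm across, 4 mm thick; bystander.
- weight: Brass check weight, 36 mm across, 50 mm high, behind the lamp; bystander.
- dish: White dish, 110 mm across, 30 mm high; bystander on the left.
- dust_brush: Dust brush, 180 mm long, lying on the left; bystander.
- jar: Screw-lid jar, 64 mm across, 90 mm high, behind the lamp; bystander.

How it is judged (in metres and radians):
On the way, in this order (a step that is already met when the one before it is completed fails the run):
1. the keeper bar is shut, snapped into its catch (value of joint keeper below 0.025 rad), for 0.3 s.
2. the shutter is slid to half open by its handle (value of joint shutter between 0.033 and 0.047 m and contact force between the fingers and shutter_c0 above 3 N), for 0.3 s.
At the end, for the whole second after the job is handed in: The keeper bar is shut in its catch (within 0.025 rad); the fingers bear on the shutter's handle with more than 3 N and hold the shutter still (under 10 mm/s) at half travel, 40 mm within 7 mm; the tray is within 10 mm of where it lay and the other things on the bench within 30 mm (all of step 2 and value of joint keeper below 0.025 rad and velocity of joint shutter between -0.01 and 0.01 m/s and distance of tray from where it was at the start of the episode below 0.01 m and distance of each of loupe, coin_tube, blank, weight, dish, dust_brush, jar from where it was at the start of the episode below 0.03 m); the arm keeps its last pose, push and grip.
It fails at once if the shutter is opened (past 12 mm) while the keeper bar is not shut (value of joint shutter above 0.012 m and value of joint keeper above 0.06 rad).
It fails at once if the tray is shifted by more than 10 mm (distance of tray from where it was at the start of the episode above 0.01 m).
It fails at once if a bystander is shifted by more than 30 mm (distance of any of loupe, coin_tube, blank, weight, dish, dust_brush, jar from where it was at the start of the episode above 0.03 m).
It also fails if it takes over 54 s, if anything falls off the work surface, if the arm or the gripper's body presses on something with over 40 N, if the wrist force passes 120 N, or if a joint passes its speed limit or range.

### The arm

A 7-joint arm with a two-finger parallel gripper is mounted at the origin on the work surface. World frame = base frame: x ahead of the robot, y to its left, z up, the work surface at z = 0. Lengths are in mm, angles in rad, forces in N, time in s.
With the tool pointing down it reaches from about 375 to 925 mm from the base axis. Payload 3.1 kg.
Tool frame: the origin (TCP) lies where the fingers leave the gripper's body, on its centre line; the fingertips stand 73 mm ahead of it and the grasp point (between the pads) lies 54 mm ahead of it; z points along the fingers, y is the line along which they close (so a half turn about z gives the same grasp; the last joint's range is limited). The gripper opens to 85 mm and grips with 20 to 120 N. Pads are 22 mm wide; open, the fingers measure 114 mm over their backs; the gripper's body (76 mm by 85 mm) begins 54 mm behind the grasp point. The pads swing forward as they close: fully open they stand 13 mm farther back than shut.
Start: joints at [1.19, 0.383, 0.044, 1.598, -0.018, 1.161, -0.05], TCP at [181.398, -624.179, 303.869] pointing down, gripper open.
Joint ranges: [-2.61, 2.61], [-0.41, 2.15], [-1.48, 1.57], [0, 2.5], [-1.57, 4.71], [0.05, 1.97], [-2.85, 2.85]. Speed limits (rad/s): [2.79, 2.79, 3.14, 3.14, 3.14, 3.14, 3.14].

### API

Orientations are given as a unit quaternion [x, y, z, w].
In Python, from plant import arm gives the robot as it stands.
- The arm moves only by the tool servo_tool, never from a script. Its argument "motion" is a list of rows, each a list of 3 entries, a list of its own where there are three numbers: the finger opening in m, from 0 to 0.0854, then the shift along the tool's x, y, z in shares of 0.75 m (1.0 is 0.75 m), then the turn, a rotation vector about the tool's x, y, z in parts of the range, where 1.0 means 2 pi rad. A call has 1 to 10 rows; each row is the pose to reach, as a shift and turn from the pose commanded when the call began, along the tool's axes at that moment; what a row does not reach only later rows make up. A row lasts 1/8 s, in which the tool goes at most 62.5 mm and 10.7 degrees, less where a joint would pass 70% of its speed; a pose out of reach is approached as far as the arm can. Shift and turn numbers lie between -1 and 1, and a call with a number outside is refused. A call with a gripper value outside its range is refused whole. The fingers move at their own pace and stop on an object; "squeeze" is the grip in N (left out, the last holds). Time passes only in rows, so rows that repeat a pose let the fingers close. It gives the time, the measured TCP pose, the force, the opening and the grip force at its end, in the units of the state.
- arm.state(): the state, without advancing time (a new reading comes with each control period).
- arm.read_camera(name): name is "side" or "top" or "wrist"; returns the picture (480x640x3 uint8, red, green, blue); there is no depth.
- arm.get_calibration(name): a dict with "K" (3x3 intrinsics, pixels), "R" (3x3) and "t" (3): a world point X has camera coordinates R X + t; the wrist camera has in their place "mount" (4x4, takes a point from camera to tool coordinates, whose origin is the TCP and whose axes are the flange's). Camera axes: x right, y down, z forward; pixel columns grow to the right and rows downward; lengths in mm; the calibration is good to about 2 mm. A picture is of the moment at which its call begins: read the wrist's pose just before it. get_calibration takes no time and is no camera call.
- arm.close_job(): hands the job in; it is judged then, once.
The state is a dict: "time": time; "joint_positions": joint angles; "joint_vel": joint speeds; "joint_efforts": joint torques, N m; "tcp_pos": TCP position; "orientation": TCP orientation; "contact_force": force on the tool from outside, world axes, zero at the start; "moment": the same for the moment, N m; "width": finger opening in mm; "grip_force": force on a finger pad.
Only numpy, scipy, OpenCV 4.12 (cv2) and the standard library are available. Lean on these libraries where they do the work, as an engineer would, in place of code of your own. Each camera call takes 0.05 s, during which the arm holds its last target. There are 200 camera calls.

## Working session

There is one attempt and no reset: what is moved stays moved. The work goes in short steps, Python scripts to look and compute and a tool call to move; the robot and the scene stay as the last step left them, time stands still between calls to the robot, and variables do not carry over. Pictures are saved under pics/ and viewed, at most 10 in all, crops included, and the job is handed in when it is done.

Besides the shell and the picture viewer there is one more tool, called after ">>>" by a JSON object that holds its "fn" and its "kwargs". servo_tool: Moves the arm, as the interface text tells. Its arguments: {"type":"object","properties":{"motion":{"type":"array","items":{"type":"array"}},"squeeze":{"type":"number"}},"required":["motion"]}

```bash
mkdir -p pics; python3 - <<'E'
from plant import arm
import cv2,numpy as np
s=arm.state();print({k:np.round(v,3) for k,v in s.items()})
for n in("top","side"):
    cv2.imwrite(f"pics/{n}0.png",arm.read_camera(n)[:,:,::-1]);c=arm.get_calibration(n);print(n,{k:np.round(v,3).tolist() for k,v in c.items()})
print(arm.get_calibration("wrist"))
E
```

```text
{'time': np.float64(0.0), 'joint_positions': array([ 1.19 ,  0.384,  0.044,  1.6  , -0.018,  1.161, -0.05 ]), 'joint_vel': array([-0.002,  0.001, -0.001, -0.   ,  0.   ,  0.001, -0.   ]), 'joint_efforts': array([-0.0000e+00, -4.3345e+01,  1.0250e+00, -2.4951e+01,  1.0000e-02,
        1.1000e-02, -0.0000e+00]), 'tcp_pos': array([ 181.138, -623.455,  302.472]), 'orientation': array([ 0.99 ,  0.141, -0.   , -0.001]), 'contact_force': array([ 0.25 , -0.479, -0.431]), 'moment': array([0.016, 0.02 , 0.023]), 'grip_force': np.float64(0.0), 'width': np.float64(85.2)}
top {'K': [[588.027, 0.0, 326.52], [0.0, 588.027, 232.609], [0.0, 0.0, 1.0]], 'R': [[-0.019, -1.0, 0.017], [-0.982, 0.015, -0.188], [0.187, -0.021, -0.982]], 't': [83.08, 580.402, 1411.443]}
side {'K': [[520.812, 0.0, 324.069], [0.0, 520.812, 247.062], [0.0, 0.0, 1.0]], 'R': [[0.994, -0.109, 0.015], [-0.047, -0.548, -0.835], [0.099, 0.829, -0.55]], 't': [-548.398, 172.454, 1076.124]}
{'K': array([[425.453795  ,   0.        , 312.11500586],
       [  0.        , 425.453795  , 237.6458294 ],
       [  0.        ,   0.        ,   1.        ]]), 'mount': array([[ 9.06677242e-04, -9.61135393e-01, -2.76075957e-01,
         6.93284391e+01],
       [ 9.99999589e-01,  8.74136166e-04,  2.40925224e-04,
        -2.08265781e-01],
       [ 9.76621834e-06, -2.76076062e-01,  9.61135791e-01,
        -7.11133367e+01],
       [ 0.00000000e+00,  0.00000000e+00,  0.00000000e+00,
         1.00000000e+00]])}
```

View pics/top0.png

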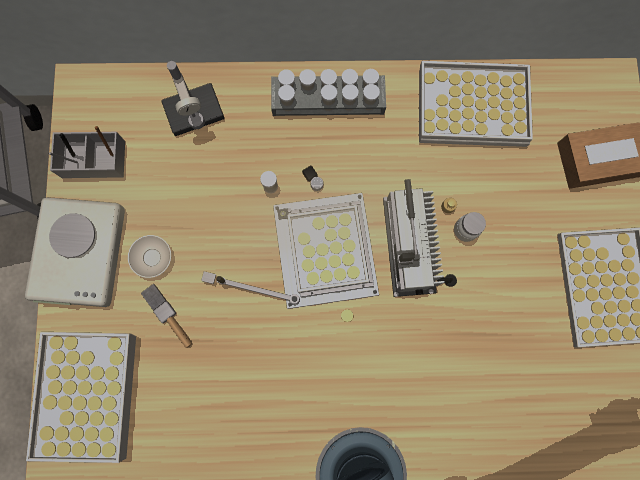

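View pics/side0.png

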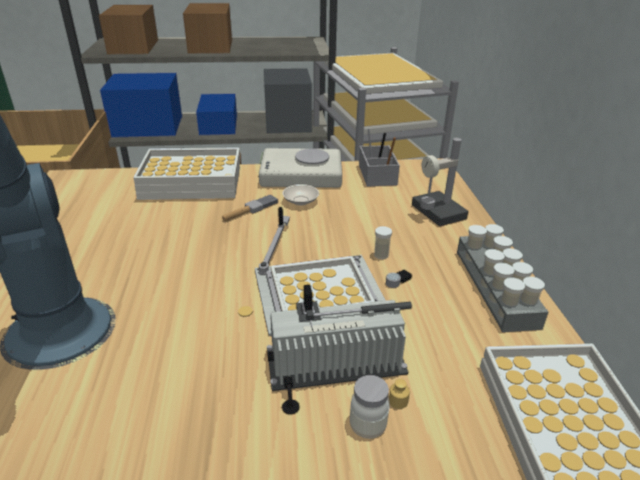

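The top view shows the hinge at about (294,299), the post at about (221,281), and the lamp with its handle at about (408,255). In the side view the post is at about (281,215) and the handle at about (308,292). I'll enlarge both.

```bash
python3 - <<'E'
import cv2,numpy as np
t=cv2.imread("pics/top0.png");s=cv2.imread("pics/side0.png")
a=cv2.resize(t[175:315,195:475],None,fx=2.85,fy=2.85,interpolation=2)
cv2.imwrite("pics/ct.png",a)
b=cv2.resize(s[195:395,235:425],None,fx=3,fy=3,interpolation=2)
cv2.imwrite("pics/cs.png",b)
E
```

```text
(no output)
```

View pics/ct.png

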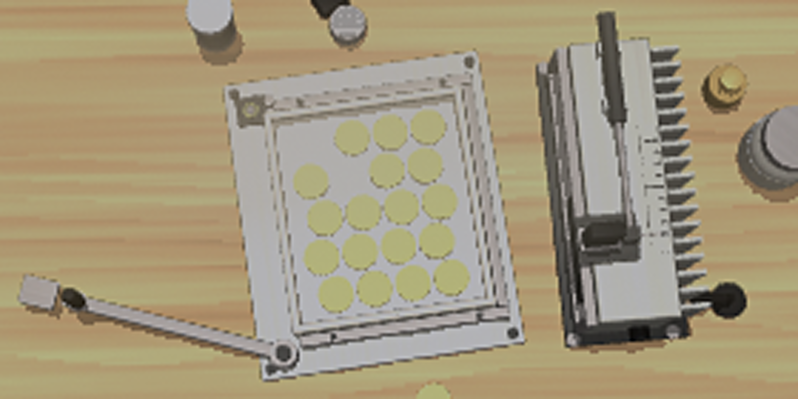

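View pics/cs.png

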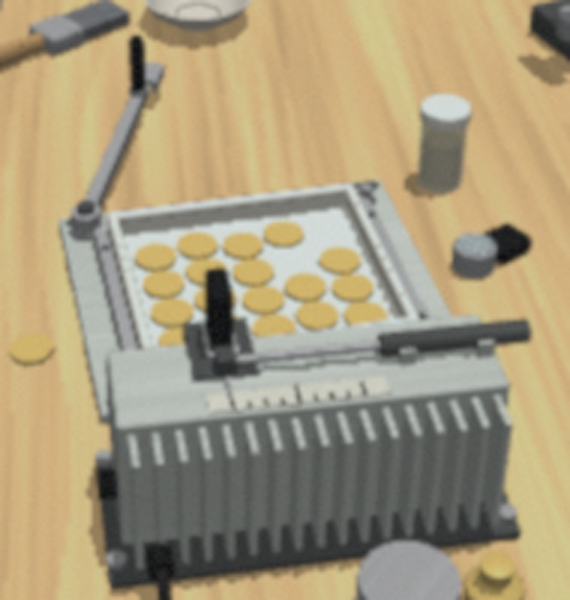

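Crop readings, top view: plate corners (225,88), (477,52), (523,342), (264,380), pin (285,352), post top about (70,296), handle top about (604,230). Side view: post top (137,41), handle top (217,274), pin (86,208).

```bash
cat > h.py <<'E'
from plant import arm
import numpy as np, cv2
def cam(n):
    c=arm.get_calibration(n);return [np.array(c[k]) for k in("K","R","t")]
def ray(n,p):
    K,R,t=cam(n);return -R.T@t, R.T@np.linalg.inv(K)@[p[0],p[1],1]
def plane(n,p,z):
    C,d=ray(n,p);return C+d*(z-C[2])/d[2]
def tri(pt,ps):
    (a,d),(b,e)=ray("top",pt),ray("side",ps);k=np.linalg.lstsq(np.c_[d,-e],b-a,rcond=None)[0]
    return (a+d*k[0]+b+e*k[1])/2, np.linalg.norm(a+d*k[0]-b-e*k[1])
def proj(n,X):
    K,R,t=cam(n);q=K@(R@np.array(X)+t);return q[:2]/q[2]
E
python3 - <<'E'
from h import *
T=lambda u,v:(195+(u+.5)/2.85-.5,175+(v+.5)/2.85-.5); S=lambda u,v:(235+(u+.5)/3-.5,195+(v+.5)/3-.5)
np.set_printoptions(precision=1,suppress=True)
print("cams",ray("top",(0,0))[0],ray("side",(0,0))[0])
c=np.array([plane("top",T(*p),10) for p in[(225,88),(477,52),(523,342),(264,380)]]);print(c,c.mean(0))
print("sides",np.linalg.norm(c-np.roll(c,-1,0),axis=1))
d=(c[0]+c[1]-c[2]-c[3]);e=c[0]+c[3]-c[1]-c[2];th=np.arctan2(d[1],d[0]);print("yaw",th,np.arctan2(e[1],e[0])-np.pi/2)
R=np.array([[np.cos(th),-np.sin(th)],[np.sin(th),np.cos(th)]]);o=c.mean(0)[:2]
h=o+R@[-115,95];print("hinge from nest",h)
print("hinge tri",tri(T(285,352),S(86,207)),"plane30",plane("top",T(285,352),34))
P=tri(T(70,296),S(137,40));print("post",P,"plane85",plane("top",T(70,296),85),plane("side",S(137,40),85))
v=P[0][:2]-h;print("r",np.linalg.norm(v),"angle",np.arctan2(v[1],v[0])-th)
for a in (0,):print("post shut",h+R@[185,0])
print("handle",tri(T(604,230),S(217,273)),plane("top",T(604,230),161),plane("side",S(217,273),161))
# lamp top edges: top face z=110
for p in[(556,52),(649,40),(682,318),(586,335)]:print(plane("top",T(*p),110))
# scale line: ticks in side
for p in[(232,398),(365,388),(298,391)]:print("tick",plane("side",S(*p),110))
X=ray("top",(0,0))
for n,I in(("top",cv2.imread("pics/top0.png")),("side",cv2.imread("pics/side0.png"))):
  m=((I.max(2)<50)*255).astype(np.uint8)
  k,l,st,ce=cv2.connectedComponentsWithStats(m)
  for i in range(1,k):
    if st[i,4]>8:
      x,y=ce[i]
      if (n=="top" and 200<x<450 and 230<y<300) or (n=="side" and 260<x<330 and 195<y<330):print(n,st[i],ce[i])
E
```

```text
cams [ 307.1  103.2 1493.6] [ 446.2 -857.4  744.5]
[[663.6 207.6  10. ]
 [694.  -22.5  10. ]
 [428.8 -55.2  10. ]
 [399.5 173.9  10. ]] [546.5  76.   10. ]
sides [232.1 267.2 231.  266.3]
yaw 0.1247546692196292 0.12927831343948282
hinge from nest [420.6 155.9]
hinge tri (array([423. , 154.5,  33.9]), np.float64(2.340193830178924)) plane30 [421.8 154.4  34. ]
post (array([470.5, 333.4,  82. ]), np.float64(4.425086728189985)) plane85 [467.9 332.8  85. ] [472.6 328.7  85. ]
r 184.40916124324565 angle 1.1718643030822726
post shut [604.1 178.9]
handle (array([ 505.5, -107.2,  164. ]), np.float64(1.4013981844269812)) [ 505.3 -107.7  161. ] [ 506.6 -103.1  161. ]
[667.  -81.5 110. ]
[ 676.4 -161.6  110. ]
[ 438.1 -177.2  110. ]
[425.5 -96.9 110. ]
tick [ 510.8 -159.6  110. ]
tick [ 591.5 -158.2  110. ]
tick [ 550.9 -157.1  110. ]
top [395 256   5  25  42] [396.9 269.2]
top [399 256  15   6  36] [405.  258.8]
top [394 273  42  23 172] [414.5 290.6]
top [437 275  20  11 129] [448.7 279.9]
top [217 278   8   5  23] [221.2 280.3]
side [279 208   4  17  47] [280.4 216.1]
side [304 286   9  25 171] [307.5 298.2]
side [307 316   7   4  21] [309.6 317.2]
```

Careful with the scale: shifts go in shares of 0.75 m and turns go in shares of 2 pi rad. That gives: 0.452 m / 0.75 = 0.6027, -0.414 m / 0.75 = -0.552, -2.02 rad / 6.2832 = -0.3215.

>>> {"fn": "servo_tool", "kwargs": {"motion": [[0.0,[0.6027,-0.552,0],[0,0,-0.3215]],[0.0,[0.6027,-0.552,0],[0,0,-0.3215]],[0.0,[0.6027,-0.552,0],[0,0,-0.3215]],[0.0,[0.6027,-0.552,0],[0,0,-0.3215]],[0.0,[0.6027,-0.552,0],[0,0,-0.3215]],[0.0,[0.6027,-0.552,0],[0,0,-0.3215]],[0.0,[0.6027,-0.552,0],[0,0,-0.3215]],[0.0,[0.6027,-0.552,0],[0,0,-0.3215]],[0.0,[0.6027,-0.552,0],[0,0,-0.3215]],[0.0,[0.6027,-0.552,0],[0,0,-0.3215]]]}}

```text
time: 1.35
tcp_pos: [500.5, -97.7, 303.7]
orientation: [0.469, 0.883, 0.0, -0.0]
contact_force: [0.2, -1.2, -0.6]
width: 0.0
grip_force: 0.0
```

```bash
cat >> h.py <<'E'
def psi(q):
    from scipy.spatial.transform import Rotation as Ro
    x=Ro.from_quat(q).as_matrix()[:,0];return np.arctan2(x[1],x[0])
def shift(p0,ps0,p,ps):
    d=np.array(p)-p0;c,s=np.cos(ps0),np.sin(ps0)
    return np.round([(c*d[0]+s*d[1])/1e3,(s*d[0]-c*d[1])/1e3,-d[2]/1e3],4).tolist(),round(-(ps-ps0),3)
def st():
    s=arm.state();print("t",s["time"],"tcp",np.round(s["tcp_pos"],1),"psi",round(psi(s["orientation"]),3),"q",np.round(s["orientation"],3),"F",np.round(s["contact_force"],1),"w",s["width"],"g",s["grip_force"],"j",np.round(s["joint_positions"],2));return s
E
python3 - <<'E'
from h import *
s=st();print(shift(s["tcp_pos"],psi(s["orientation"]),[420,347,303],2.3))
E
```

```text
t 1.35 tcp [500.5 -97.7 303.7] psi 2.166 q [ 0.469  0.883  0.    -0.   ] F [ 0.2 -1.2 -0.6] w 0.04287022872756753 g 0.0 j [ 0.64  0.16 -0.57  1.91  0.1   1.1   0.63]
([0.4134, 0.1827, 0.0007], np.float64(-0.134))
```

To row units: 0.413 m / 0.75 = 0.5507, 0.183 m / 0.75 = 0.244, -0.134 rad / 6.2832 = -0.0213.

>>> {"fn": "servo_tool", "kwargs": {"motion": [[0.0,[0.5507,0.244,0],[0,0,-0.0213]],[0.0,[0.5507,0.244,0],[0,0,-0.0213]],[0.0,[0.5507,0.244,0],[0,0,-0.0213]],[0.0,[0.5507,0.244,0],[0,0,-0.0213]],[0.0,[0.5507,0.244,0],[0,0,-0.0213]],[0.0,[0.5507,0.244,0],[0,0,-0.0213]],[0.0,[0.5507,0.244,0],[0,0,-0.0213]],[0.0,[0.5507,0.244,0.08],[0,0,-0.0213]],[0.0,[0.5507,0.244,0.16],[0,0,-0.0213]],[0.0,[0.5507,0.244,0.16],[0,0,-0.0213]]]}}

```text
time: 2.6
tcp_pos: [420.1, 341.6, 178.6]
orientation: [0.412, 0.911, -0.006, -0.003]
contact_force: [0.6, -0.1, -0.7]
width: 0.1
grip_force: 0.0
```

```bash
python3 - <<'E'
from h import *
s=st();print(shift(s["tcp_pos"],psi(s["orientation"]),[420,347,118],2.3))
I=arm.read_camera("top")[:,:,::-1];cv2.imwrite("pics/t1.png",cv2.resize(I[190:330,150:430],None,fx=2.85,fy=2.85))
E
```

```text
t 2.6 tcp [420.1 341.6 178.6] psi 2.293 q [ 0.412  0.911 -0.006 -0.003] F [ 0.6 -0.1 -0.7] w 0.06730553675369902 g 0.0 j [-0.08  0.47 -0.81  1.92  0.41  0.94 -0.37]
([0.0042, 0.0035, 0.0606], np.float64(-0.007))
```

View pics/t1.png

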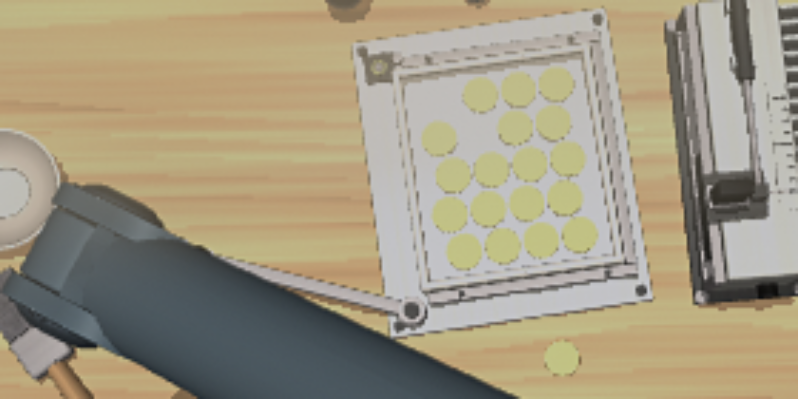

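The arm hides the post, and the bar still points to where it was. I'll descend now.

To row units: 0.06 m / 0.75 = 0.08, 0.03 m / 0.75 = 0.04.

>>> {"fn": "servo_tool", "kwargs": {"motion": [[0.0,[0,0,0.04],[0,0,0]],[0.0,[0,0,0.08],[0,0,0]],[0.0,[0,0,0.08],[0,0,0]]]}}

```text
time: 3.02
tcp_pos: [424.3, 344.3, 125.0]
orientation: [0.413, 0.911, -0.0, 0.0]
contact_force: [-0.2, -0.5, 0.2]
width: 0.2
grip_force: 0.0
```

```bash
python3 - <<'E'
from h import *
s=st();p0=s["tcp_pos"];q0=psi(s["orientation"])
H=np.array([421.5,155])
for k,ph in enumerate(np.arange(1.28,0.10,-.1)):
    ps=np.interp(ph,[.13,.9,1.3],[1.7,2.1,2.3]); off=18
    P=H+185*np.array([np.cos(ph),np.sin(ph)])
    # finger centre behind post along the arc tangent, 18-19 mm
    F=P-19*np.array([np.sin(ph),-np.cos(ph)])
    print(round(ph,2),np.round(F),shift(p0,q0,[*F,118],ps))
E
```

```text
t 3.025 tcp [424.3 344.3 125. ] psi 2.29 q [ 0.413  0.911 -0.     0.   ] F [-0.2 -0.5  0.2] w 0.23629493750074643 g 0.0 j [-0.13  0.55 -0.75  1.94  0.5   0.84 -0.43]
1.28 [456. 338.] ([-0.0261, 0.0197, 0.007], np.float64(0.0))
1.18 [474. 333.] ([-0.0413, 0.0304, 0.007], np.float64(0.05))
1.08 [492. 327.] ([-0.0575, 0.0395, 0.007], np.float64(0.1))
0.98 [509. 319.] ([-0.0745, 0.047, 0.007], np.float64(0.15))
0.88 [525. 310.] ([-0.0922, 0.0527, 0.007], np.float64(0.201))
0.78 [540. 299.] ([-0.1104, 0.0566, 0.007], np.float64(0.253))
0.68 [553. 286.] ([-0.1289, 0.0587, 0.007], np.float64(0.305))
0.58 [566. 272.] ([-0.1475, 0.059, 0.007], np.float64(0.357))
0.48 [577. 257.] ([-0.166, 0.0573, 0.007], np.float64(0.409))
0.38 [586. 241.] ([-0.1842, 0.0539, 0.007], np.float64(0.461))
0.28 [594. 224.] ([-0.2021, 0.0486, 0.007], np.float64(0.513))
0.18 [600. 207.] ([-0.2193, 0.0416, 0.007], np.float64(0.565))
```

```bash
python3 - <<'E'
from h import *
s=st();p0=s["tcp_pos"];q0=psi(s["orientation"])
H=np.array([421.5,155])
for k,ph in enumerate(np.arange(1.28,0.2,-.1)):
    ps=min(2.65,ph+1.57)
    P=H+185*np.array([np.cos(ph),np.sin(ph)])
    F=P-19*np.array([np.sin(ph),-np.cos(ph)])
    print(round(ph,2),np.round(F),shift(p0,q0,[*F,118],ps))
E
```

```text
t 3.025 tcp [424.3 344.3 125. ] psi 2.29 q [ 0.413  0.911 -0.     0.   ] F [-0.2 -0.5  0.2] w 0.23629493750074643 g 0.0 j [-0.13  0.55 -0.75  1.94  0.5   0.84 -0.43]
1.28 [456. 338.] ([-0.0261, 0.0197, 0.007], np.float64(-0.36))
1.18 [474. 333.] ([-0.0413, 0.0304, 0.007], np.float64(-0.36))
1.08 [492. 327.] ([-0.0575, 0.0395, 0.007], np.float64(-0.36))
0.98 [509. 319.] ([-0.0745, 0.047, 0.007], np.float64(-0.26))
0.88 [525. 310.] ([-0.0922, 0.0527, 0.007], np.float64(-0.16))
0.78 [540. 299.] ([-0.1104, 0.0566, 0.007], np.float64(-0.06))
0.68 [553. 286.] ([-0.1289, 0.0587, 0.007], np.float64(0.04))
0.58 [566. 272.] ([-0.1475, 0.059, 0.007], np.float64(0.14))
0.48 [577. 257.] ([-0.166, 0.0573, 0.007], np.float64(0.24))
0.38 [586. 241.] ([-0.1842, 0.0539, 0.007], np.float64(0.34))
0.28 [594. 224.] ([-0.2021, 0.0486, 0.007], np.float64(0.44))
```

To row units: -0.041 m / 0.75 = -0.0547, -0.034 m / 0.75 = -0.0453, -0.36 rad / 6.2832 = -0.0573.

>>> {"fn": "servo_tool", "kwargs": {"motion": [[0.0,[0,0,0.008],[0,0,-0.0286]],[0.0,[0,0,0.008],[0,0,-0.0573]],[0.0,[-0.0173,0.0133,0.008],[0,0,-0.0573]],[0.0,[-0.0347,0.0267,0.008],[0,0,-0.0573]],[0.0,[-0.0453,0.0333,0.008],[0,0,-0.0573]],[0.0,[-0.0547,0.04,0.008],[0,0,-0.0573]],[0.0,[-0.0547,0.04,0.008],[0,0,-0.0573]]]}}

```text
time: 3.9
tcp_pos: [474.0, 333.2, 117.7]
orientation: [0.243, 0.97, -0.0, 0.0]
contact_force: [-0.6, -0.9, 0.4]
width: 0.2
grip_force: 0.0
```

```bash
python3 - <<'E'
from h import *
s=st();p0=s["tcp_pos"];q0=psi(s["orientation"])
H=np.array([421.5,155])
for k,ph in enumerate(np.arange(1.08,0.3,-.1)):
    ps=min(2.65,ph+1.57)
    P=H+185*np.array([np.cos(ph),np.sin(ph)])
    F=P-19*np.array([np.sin(ph),-np.cos(ph)])
    print(round(ph,2),np.round(F),shift(p0,q0,[*F,118],ps))
I=arm.read_camera("side")[:,:,::-1];cv2.imwrite("pics/s1.png",cv2.resize(I[170:340,220:420],None,fx=3,fy=3))
E
```

```text
t 3.9 tcp [474.  333.2 117.7] psi 2.65 q [ 0.243  0.97  -0.     0.   ] F [-0.6 -0.9  0.4] w 0.21894675170105168 g 0.0 j [-0.04  0.63 -0.8   1.87  0.58  0.89 -0.05]
1.08 [492. 327.] ([-0.0187, 0.0031, -0.0003], np.float64(-0.0))
0.98 [509. 319.] ([-0.0372, 0.0041, -0.0003], np.float64(0.1))
0.88 [525. 310.] ([-0.0558, 0.0032, -0.0003], np.float64(0.2))
0.78 [540. 299.] ([-0.0742, 0.0005, -0.0003], np.float64(0.3))
0.68 [553. 286.] ([-0.0922, -0.004, -0.0003], np.float64(0.4))
0.58 [566. 272.] ([-0.1097, -0.0103, -0.0003], np.float64(0.5))
0.48 [577. 257.] ([-0.1264, -0.0184, -0.0003], np.float64(0.6))
0.38 [586. 241.] ([-0.1423, -0.028, -0.0003], np.float64(0.7))
```

View pics/s1.png

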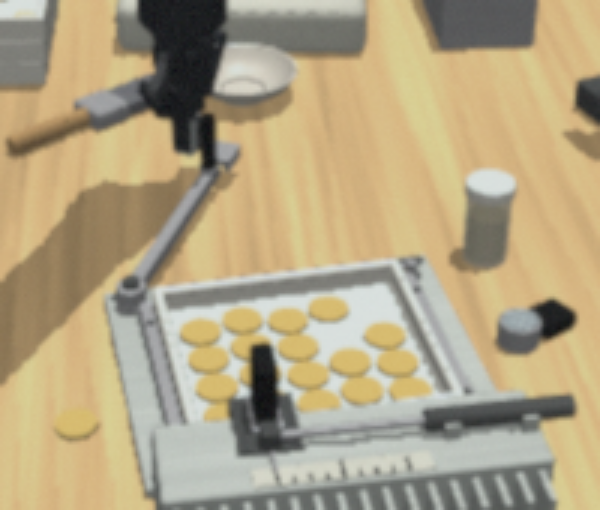

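The picture shows the closed fingers at (188,132), touching the left side of the post at (208,140). The bar has already moved to about 1.18 rad in the world, so I'll go on along the arc.

To row units: -0.142 m / 0.75 = -0.1893, -0.028 m / 0.75 = -0.0373, 0.7 rad / 6.2832 = 0.1114.

>>> {"fn": "servo_tool", "kwargs": {"motion": [[0.0,[-0.0253,0.004,0],[0,0,0]],[0.0,[-0.0493,0.0053,0],[0,0,0.0159]],[0.0,[-0.0747,0.004,0],[0,0,0.0318]],[0.0,[-0.0987,0,0],[0,0,0.0477]],[0.0,[-0.1227,-0.0053,0],[0,0,0.0637]],[0.0,[-0.1467,-0.0133,0],[0,0,0.0796]],[0.0,[-0.168,-0.024,0],[0,0,0.0955]],[0.0,[-0.1893,-0.0373,0],[0,0,0.1114]],[0.0,[-0.1893,-0.0373,0],[0,0,0.1114]]]}}

```text
time: 5.08
tcp_pos: [587.3, 239.3, 117.6]
orientation: [0.562, 0.827, -0.001, 0.001]
contact_force: [-0.6, 0.0, 1.2]
width: 0.0
grip_force: 0.0
```

```bash
python3 - <<'E'
from h import *
s=st();p0=s["tcp_pos"];q0=psi(s["orientation"])
H=np.array([421.5,155])
for k,ph in enumerate([.28,.2,.16,.13,.1,.07]):
    ps=max(ph,.13)+1.57
    P=H+185*np.array([np.cos(ph),np.sin(ph)])
    F=P-19*np.array([np.sin(ph),-np.cos(ph)])
    print(round(ph,2),np.round(F),shift(p0,q0,[*F,118],ps))
I=arm.read_camera("side")[:,:,::-1];cv2.imwrite("pics/s2.png",cv2.resize(I[170:340,220:420],None,fx=3,fy=3))
E
```

```text
t 5.075 tcp [587.3 239.3 117.6] psi 1.949 q [ 0.562  0.827 -0.001  0.001] F [-0.6  0.   1.2] w 0.0020526184838390417 g 0.0 j [ 0.02  0.66 -0.61  1.73  0.47  0.9  -0.42]
0.28 [594. 224.] ([-0.0163, 0.0008, -0.0004], np.float64(0.099))
0.2 [599. 210.] ([-0.0312, 0.0003, -0.0004], np.float64(0.179))
0.16 [601. 203.] ([-0.0386, -0.0004, -0.0004], np.float64(0.219))
0.13 [602. 198.] ([-0.0441, -0.0012, -0.0004], np.float64(0.249))
0.1 [604. 192.] ([-0.0497, -0.0021, -0.0004], np.float64(0.249))
0.07 [605. 187.] ([-0.0551, -0.0031, -0.0004], np.float64(0.249))
```

View pics/s2.png

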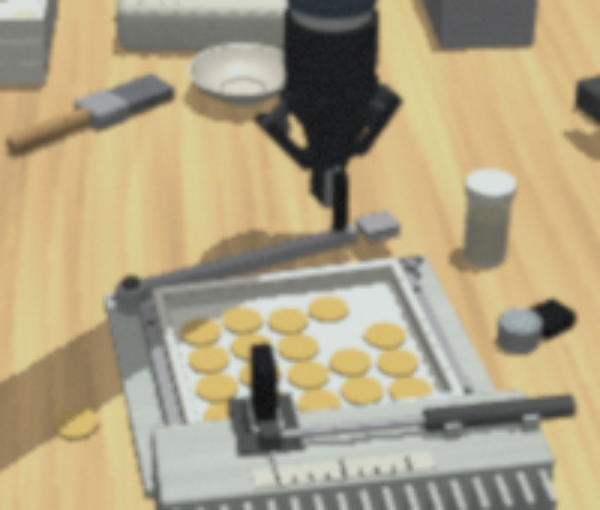

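The post at (340,200) is in front of the fingers at (322,185), and the bar is nearly shut. I'll do the last stretch to the snap in small steps.

To row units: -0.044 m / 0.75 = -0.0587, -0.04 m / 0.75 = -0.0533, 0.25 rad / 6.2832 = 0.0398.

>>> {"fn": "servo_tool", "kwargs": {"motion": [[0.0,[-0.0213,0.0013,0],[0,0,0.0159]],[0.0,[-0.0373,0,0],[0,0,0.0286]],[0.0,[-0.0467,0,0],[0,0,0.0398]],[0.0,[-0.0533,0,0],[0,0,0.0398]],[0.0,[-0.0587,-0.0013,0],[0,0,0.0398]],[0.0,[-0.0587,-0.0013,0],[0,0,0.0398]]]}}

```text
time: 5.88
tcp_pos: [598.8, 207.2, 118.1]
orientation: [0.657, 0.754, 0.003, -0.003]
contact_force: [-0.3, 7.4, -2.0]
width: -0.0
grip_force: 3.4
```

To row units: -0.009 m / 0.75 = -0.012, -0.003 m / 0.75 = -0.004.

>>> {"fn": "servo_tool", "kwargs": {"motion": [[0.0,[-0.004,0,0],[0,0,0]],[0.0,[-0.008,0,0],[0,0,0]],[0.0,[-0.012,0,0],[0,0,0]],[0.0,[-0.012,0,0],[0,0,0]],[0.0,[-0.012,0,0],[0,0,0]]]}}

```text
time: 6.5
tcp_pos: [600.8, 196.3, 118.1]
orientation: [0.658, 0.753, 0.002, -0.002]
contact_force: [-0.1, 6.5, -1.6]
width: 0.4
grip_force: 3.2
```

To row units: -0.01 m / 0.75 = -0.0133, -0.008 m / 0.75 = -0.0107.

>>> {"fn": "servo_tool", "kwargs": {"motion": [[0.0,[-0.0053,0,0],[0,0,0]],[0.0,[-0.0107,0,0],[0,0,0]],[0.0,[-0.0133,0,0],[0,0,0]],[0.0,[-0.0133,0,0],[0,0,0]],[0.0,[-0.0133,0,0],[0,0,0]]]}}

```text
time: 7.12
tcp_pos: [600.6, 195.3, 118.4]
orientation: [0.655, 0.755, 0.008, -0.006]
contact_force: [-0.1, 17.4, -7.2]
width: 0.2
grip_force: 8.7
```

The bar is firmly on its stop: 17 N with no more motion. I'll back off, rise and check.

To row units: -0.18 m / 0.75 = -0.24, -0.06 m / 0.75 = -0.08.

>>> {"fn": "servo_tool", "kwargs": {"motion": [[0.0,[0.0667,0,0],[0,0,0]],[0.0,[0.08,0,0],[0,0,0]],[0.0,[0.08,0,-0.08],[0,0,0]],[0.0,[0.08,0,-0.16],[0,0,0]],[0.0,[0.08,0,-0.24],[0,0,0]],[0.0,[0.08,0,-0.24],[0,0,0]]]}}

```text
time: 7.88
tcp_pos: [598.7, 242.0, 305.3]
orientation: [0.66, 0.752, 0.005, 0.004]
contact_force: [0.2, 0.3, -0.7]
width: 0.2
grip_force: 0.0
```

```bash
python3 - <<'E'
from h import *
s=st();p0=s["tcp_pos"];q0=psi(s["orientation"])
print(shift(p0,q0,[505.5,-106.5,300],1.636))
I=arm.read_camera("side")[:,:,::-1];cv2.imwrite("pics/s3.png",cv2.resize(I[190:340,225:425],None,fx=4,fy=4,interpolation=2))
E
```

```text
t 7.875 tcp [598.7 242.  305.3] psi 1.701 q [0.66  0.752 0.005 0.004] F [ 0.2  0.3 -0.7] w 0.16714832990214676 g 0.0 j [ 0.05  0.45 -0.65  1.59  0.29  1.19 -0.53]
([-0.3335, -0.1376, 0.0053], np.float64(0.065))
```

View pics/s3.png

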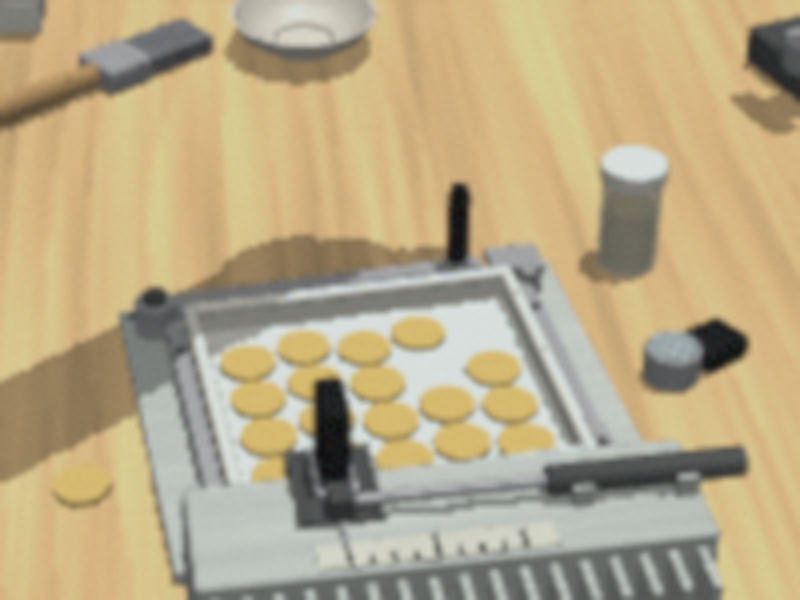

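The keeper is shut and its fork sits in the catch at (515,260). The shutter pointer is at the first tick. Next I'll go above the handle.

To row units: -0.333 m / 0.75 = -0.444, -0.138 m / 0.75 = -0.184, 0.065 rad / 6.2832 = 0.0103.

>>> {"fn": "servo_tool", "kwargs": {"motion": [[0.05,[-0.444,-0.184,0.0067],[0,0,0.0103]],[0.05,[-0.444,-0.184,0.0067],[0,0,0.0103]],[0.05,[-0.444,-0.184,0.0067],[0,0,0.0103]],[0.05,[-0.444,-0.184,0.0067],[0,0,0.0103]],[0.05,[-0.444,-0.184,0.0067],[0,0,0.0103]],[0.05,[-0.444,-0.184,0.0067],[0,0,0.0103]],[0.05,[-0.444,-0.184,0.0067],[0,0,0.0103]],[0.05,[-0.444,-0.184,0.0067],[0,0,0.0103]],[0.05,[-0.444,-0.184,0.0067],[0,0,0.0103]]]}}

```text
time: 9.05
tcp_pos: [502.0, -104.8, 292.3]
orientation: [0.682, 0.731, -0.0, -0.001]
contact_force: [0.5, 0.1, -0.4]
width: 49.9
grip_force: 0.0
```

```bash
python3 - <<'E'
from h import *
s=st();p0=s["tcp_pos"];q0=psi(s["orientation"])
print(shift(p0,q0,[505.5,-106.5,200],1.636))
I=arm.read_camera("wrist")[:,:,::-1];cv2.imwrite("pics/w1.png",I)
c=arm.get_calibration("wrist");from scipy.spatial.transform import Rotation as Ro
M=np.linalg.inv(c["mount"]);R=Ro.from_quat(s["orientation"]).as_matrix()
for X in([505.5,-106.5,161],[505.5,-91.5,161],[505.5,-121.5,161]):
    q=c["K"]@(M@np.r_[R.T@(np.array(X)-p0),1])[:3];print(q[:2]/q[2])
E
```

```text
t 9.05 tcp [ 502.  -104.8  292.3] psi 1.64 q [ 0.682  0.731 -0.    -0.001] F [ 0.5  0.1 -0.4] w 49.875200983518404 g 0.0 j [ 0.61  0.18 -0.53  1.91  0.1   1.08  0.11]
([-0.002, 0.0034, 0.0923], np.float64(0.004))
[320.36213671 264.40986342]
[322.64872891 235.82465307]
[318.16155135 291.9198826 ]
```

View pics/w1.png

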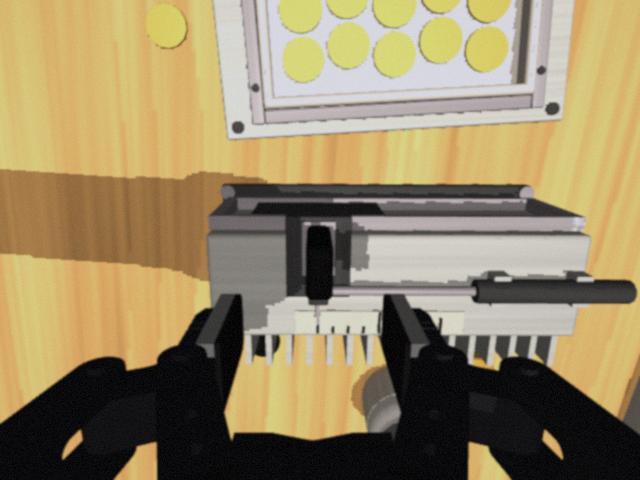

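The handle top spans (307–332, 226–302), centred on (320,264), which matches the prediction exactly. I'll descend and close on it.

To row units: 0.092 m / 0.75 = 0.1227, -0.002 m / 0.75 = -0.0027.

>>> {"fn": "servo_tool", "kwargs": {"motion": [[0.05,[-0.0027,0.004,0.0533],[0,0,0]],[0.05,[-0.0027,0.004,0.1],[0,0,0]],[0.05,[-0.0027,0.004,0.1227],[0,0,0]],[0.05,[-0.0027,0.004,0.1227],[0,0,0]],[0.0,[-0.0027,0.004,0.1227],[0,0,0]],[0.0,[-0.0027,0.004,0.1227],[0,0,0]],[0.0,[-0.0027,0.004,0.1227],[0,0,0]],[0.0,[-0.0027,0.004,0.1227],[0,0,0]]], "squeeze": 60}}

```text
time: 10.1
tcp_pos: [505.7, -108.4, 202.6]
orientation: [0.683, 0.73, 0.0, 0.001]
contact_force: [-2.2, 0.0, 6.4]
width: 12.8
grip_force: 59.3
```

To row units: 0.042 m / 0.75 = 0.056, -0.002 m / 0.75 = -0.0027.

>>> {"fn": "servo_tool", "kwargs": {"motion": [[0.0,[0,0.0067,-0.0027],[0,0,0]],[0.0,[0,0.016,-0.0027],[0,0,0]],[0.0,[0,0.0267,-0.0027],[0,0,0]],[0.0,[0,0.0373,-0.0027],[0,0,0]],[0.0,[0,0.048,-0.0027],[0,0,0]],[0.0,[0,0.056,-0.0027],[0,0,0]],[0.0,[0,0.056,-0.0027],[0,0,0]],[0.0,[0,0.056,-0.0027],[0,0,0]],[0.0,[0,0.056,-0.0027],[0,0,0]]]}}

```text
time: 11.22
tcp_pos: [544.0, -105.9, 202.6]
orientation: [0.684, 0.73, -0.003, -0.003]
contact_force: [-10.7, 0.5, 6.6]
width: 13.2
grip_force: 59.8
```

To row units: 0.0015 m / 0.75 = 0.002.

>>> {"fn": "servo_tool", "kwargs": {"motion": [[0.0,[0,0.002,0],[0,0,0]],[0.0,[0,0.002,0],[0,0,0]],[0.0,[0,0.002,0],[0,0,0]],[0.0,[0,0.002,0],[0,0,0]],[0.0,[0,0.002,0],[0,0,0]]]}}

```text
time: 11.85
tcp_pos: [545.1, -105.9, 202.6]
orientation: [0.684, 0.73, -0.003, -0.003]
contact_force: [-10.6, 0.7, 8.0]
width: 13.4
grip_force: 59.9
```

```bash
python3 - <<'E'
from h import *
st();I=arm.read_camera("side")[:,:,::-1];cv2.imwrite("pics/s4.png",cv2.resize(I[190:340,225:425],None,fx=4,fy=4,interpolation=2))
st()
E
```

```text
t 11.85 tcp [ 545.1 -105.9  202.6] psi 1.636 q [ 0.684  0.73  -0.003 -0.003] F [-10.6   0.7   8. ] w 13.396978463268585 g 59.89866256713867 j [ 0.54  0.37 -0.5   1.89  0.22  0.94  0.01]
t 11.9 tcp [ 545.1 -105.8  202.6] psi 1.636 q [ 0.684  0.73  -0.003 -0.003] F [-10.5  -0.3   8. ] w 13.179810658821275 g 59.898510575294495 j [ 0.54  0.37 -0.5   1.89  0.22  0.94  0.01]
```

View pics/s4.png

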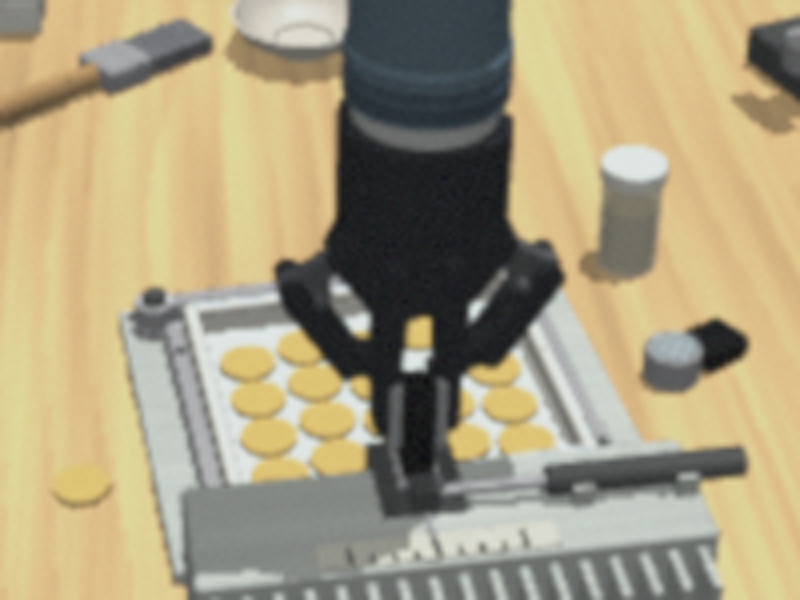

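The pointer at (430,525) lines up with the long middle tick at (438,545). The handle is held at about 39–40 mm, the keeper and tray look undisturbed, and the arm is still. I'll hand it in.

```bash
python3 -c "
from plant import arm
print(arm.close_job())"
```

```text
the job is handed in; nothing more can be done
None
```

The job is handed in: the keeper bar is snapped shut, and the gripper is holding the shutter handle at about half open (39–40 mm, 60 N grip); the judge's result was not shown.

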